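# Show a guest what to take for coffee

### The arm

A 6-joint arm with a two-finger parallel gripper is mounted at the origin on a cart in front of the work surface, level with it; the furniture and walls round the work are solid. World frame = base frame: x ahead of the robot, y to its left, z up, the work surface at z = 0. Lengths are in m, angles in rad, forces in N, time in s.
With the tool pointing down it reaches from about 0.35 to 0.975 m from the base axis. Payload 4.9 kg.
Tool frame: the origin (TCP) lies midway between the tips of the shut fingers; the grasp point (between the pads) lies 19 mm behind it; z points along the fingers, x is the direction in which the jaws open and shut, and the axes are right-handed (so a half turn about z gives the same grasp; the last joint's range is limited). The gripper opens to 85 mm and grips with 20 to 120 N. Pads are 22 mm wide; open, the fingers measure 114 mm over their backs; the gripper's body (76 mm by 85 mm) begins 54 mm behind the grasp point. The pads swing forward as they close: fully open they stand 13 mm farther back than shut.
Start: joints at [-1.388, 0.053, 1.613, -0, 1.476, -0.119], TCP at [0.186, -0.597, 0.231] pointing down, gripper open.
Joint ranges: [-3.01, 3.01], [-1.01, 2.22], [0.06, 2.58], [-1.02, 4.17], [0.09, 2.62], [-3.14, 3.14]. Speed limits (rad/s): [2.57, 2.57, 3.14, 3.14, 3.14, 3.14].

### API

Orientations are given as a rotation vector (axis times angle).
In Python, from station import ctrl gives the robot as it stands.
- The arm moves only by the tool step_arm, never from a script. Its argument "increments" is text: rows parted by semicolons, each of 6 numbers parted by spaces: the shift along the tool's x, y, z as a fraction of full scale, then the turn, a rotation vector about the tool's x, y, z as a fraction of full scale. In form: x y z rx ry rz; .... A call has 1 to 12 rows; each row shifts and turns the commanded pose from where the row before left it, along the tool's axes as they then stand; what a row does not reach is not made up. Full scale, the value 1, is 0.025 m for a shift and 0.1 rad for a turn. A row lasts 1/12 s, in which the tool goes at most 41.7 mm and 7.16 degrees, less where a joint would pass 70% of its speed; a pose out of reach is approached as far as the arm can. A call with a number of a shift or a turn outside -1 to 1 is refused whole. A call with a gripper value outside its range is refused whole. "fingers" is the opening, from -1 (shut) to 1 (fully open), so that 0 is half open, set as the call begins (left out, the last holds). The fingers move at their own pace and stop on an object; "newtons" is the grip in N (left out, the last holds). Time passes only in rows, so rows that do not move let the fingers close. It gives the time, the measured TCP pose, the force and the opening at its end, in the units of the state.
- ctrl.get_obs(): the state, without advancing time (a new reading comes with each control period).
- ctrl.get_image(name): name is "side" or "top" or "wrist"; returns a dict with "pixels" (480x640x3 uint8, red, green, blue), "intrinsics" (3x3 intrinsics, pixels), "eye" and "orientation" of the camera in the world. Camera axes: x right, y down, z forward; pixel columns grow to the right and rows downward; lengths in m; the calibration is good to about 2 mm. A picture is of the moment at which its call begins. There is no depth.
- ctrl.finish_job(): hands the job in, once; it reports no verdict.
The state is a dict: "t": time; "q": joint angles; "dq": joint speeds; "effort": joint torques, N m; "tool_pos": TCP position; "tool_rot": TCP orientation; "contact_force": force on the tool from outside, world axes, zero at the start; "wrist_torque": the same for the moment, N m; "opening": finger opening in m.
Only numpy, scipy, OpenCV 4.12 (cv2) and the standard library are available. Lean on these libraries where they do the work, as an engineer would, in place of code of your own. Each camera call takes 0.05 s, during which the arm holds its last target.

### The job

A guest wants coffee: show what to take by pointing down at it with the fingertips from a few (2 to 5) centimetres above, staying there at least two seconds each time: first the middle of the mug that stands upside down on the bare counter (not the teacup on the plates far to the right), then the mouth of the cream jug, then the bowl of the spoon. Never touch or move anything, and do not bring the fingertips down close over the other mugs or the fork. Finish with the fingertips raised at least 20 cm above the counter.

Things in the scene. Their poses are not given: they have to be found in the camera images.
- turned_mug_top (a point): Centre of the upturned base of the mug that stands upside down, rim on the bare counter: white with a small leaf pattern, 89 mm wide at the counter, about 70 mm at the top, 99 mm tall, handle on its side (own -y) reaching 79 mm from this point. The point lies on top, 99 mm above the counter; own z up. Any of four places in a row behind the cutlery, shared with the jug and two mugs, turned any way.
- cream_jug_mouth (a point): Centre of the open mouth, at rim height, of the small plain white cream jug: 85 mm tall, body 67 mm wide, pouring lip on own +y and a handle on own -y that reaches 69 mm from this point. The point lies 85 mm above the counter; own z up. Any of the four places, turned any way.
- spoon_bowl (a point): Middle of the bowl of the steel spoon that lies on the counter: spoon 191 mm long, bowl about 38 mm wide and 55 mm long, highest part 13 mm above the counter. The point is given 10 mm above the counter; own z up, own x from the handle to the bowl's end, which points away from the robot within 0.8 rad. Spoon and fork lie nearest the robot and may be swapped.
- fork_tines (a point): Middle of the tines of the steel fork, 196 x 27 x 13 mm, lying on the counter (a bystander). The point is given 10 mm above the counter.
- blue_mug_mouth (a point): Centre of the open mouth, at rim height, of the grey-blue mug that stands upright, 80 mm wide, 90 mm tall, handle reaching 69 mm from this point (a bystander).
- white_mug_mouth (a point): Centre of the open mouth, at rim height, of the white mug with thin rings that stands upright, 86 mm wide, 91 mm tall, handle reaching 73 mm from this point (a bystander).
- turned_mug: The mug that stands upside down, as above; origin at the counter, in the middle of mug and handle together, 17 mm beside the mug's axis toward the handle. A low teacup on a stack of plates, far to the right and out of reach, is part of the room.
- cream_jug: The cream jug, as above; origin at the counter, 17 mm beside the mouth's centre toward the handle.
- blue_mug: The grey-blue upright mug, as above; origin at the counter.
- white_mug: The white upright mug, as above; origin at the counter.
- spoon: The spoon, as above; origin under its middle, at the counter.
- fork: The fork, as above; origin under its middle, at the counter.
- candle: A candle in a clear glass, 76 mm wide, 90 mm tall, standing to the right of the cutlery near the counter's front edge (a bystander); origin at the counter.
Not all that is in view belongs to the job. What is shaped like the cream_jug but pink is not meant.

How it is judged:
By the outcome, as a careful person would: the job done as asked, in the order asked, and still so for the second after the job is handed in, with the robot touching nothing.
It also fails if it takes over 54 s, if anything falls off the work surface, if the arm or the gripper's body presses on something with over 40 N, if the wrist force passes 120 N, or if a joint passes its speed limit or range.

## Working session

There is one attempt and no reset: what is moved stays moved. The work goes in short steps, Python scripts to look and compute and a tool call to move; the robot and the scene stay as the last step left them, time stands still between calls to the robot, and variables do not carry over. Pictures are saved under pics/ and viewed, and the job is handed in when it is done.

Besides the shell and the picture viewer there is one more tool, called after "Call:" as name(argument=value, ...) on one line, values as JSON. step_arm: Moves the arm, as the interface text tells. Shift numbers are shares of 0.025 m and turn numbers shares of 0.1 rad, none past 1 either way. Its arguments: {"type":"object","properties":{"increments":{"type":"string"},"fingers":{"type":"number"},"newtons":{"type":"number"}},"required":["increments"]}

```bash
mkdir -p pics; cat > h.py <<'E'
import numpy as np,cv2
from station import ctrl
from scipy.spatial.transform import Rotation as R
E
python3 - <<'E'
from h import *
import pickle
d={}
for n in ["side","top","wrist"]:
    im=ctrl.get_image(n); d[n]=im
    cv2.imwrite(f"pics/{n}0.png",im["pixels"][:,:,::-1])
    print(n,im["intrinsics"],im["eye"],np.array(im["orientation"]))
pickle.dump(d,open("d0.pkl","wb"))
o=ctrl.get_obs();print(o["t"],o["tool_pos"],o["tool_rot"],o["contact_force"],o["opening"])
E
```

```text
side [[450.45130608   0.         323.43037243]
 [  0.         450.45130608 242.91904582]
 [  0.           0.           1.        ]] [0.22045329 0.66217171 0.56459412] [-0.53790509  2.48834187 -1.45919122]
top [[519.00320251   0.         320.67685802]
 [  0.         519.00320251 237.40319623]
 [  0.           0.           1.        ]] [ 0.36595578 -0.15135869  1.15657835] [-2.08461646  2.13549514 -0.18826805]
wrist [[420.44806903   0.         311.10959931]
 [  0.         420.44806903 239.27115313]
 [  0.           0.           1.        ]] [ 0.26035248 -0.57276169  0.37368539] [ 2.32199517 -1.70983652 -0.26738164]
0.15 [ 0.18567865 -0.59626248  0.2303458 ] [-2.52923331e+00  1.86163718e+00  1.84372538e-03] [-0.95475766 -0.14897073  0.15331226] 0.08538232059518049
```

View pics/top0.png

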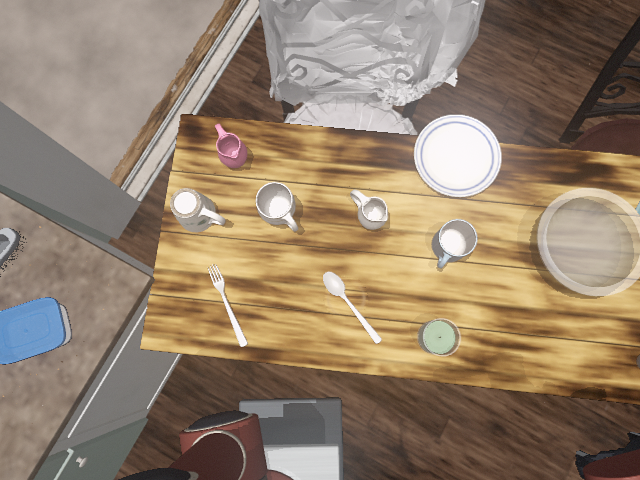

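View pics/side0.png

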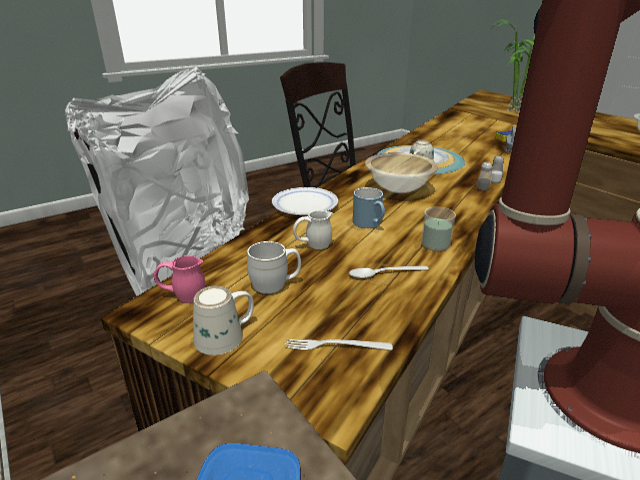

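View pics/wrist0.png

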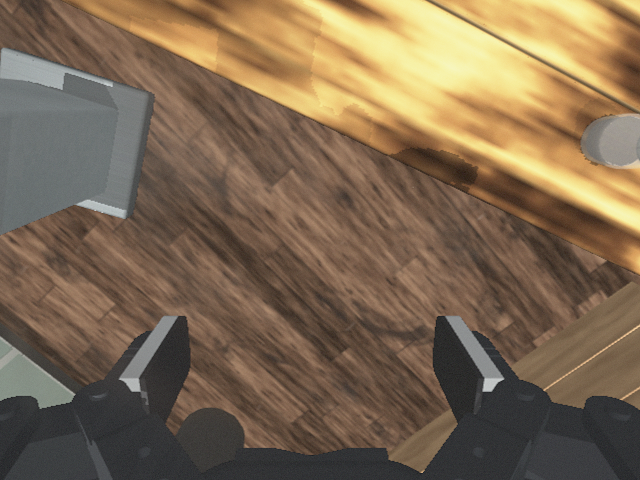

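The top view shows these objects:
- Upturned mug, base disc near (186,203), leaf pattern visible in the side view at (218,320).
- White ringed mug at (275,202) and blue mug at (457,240), both upright.
- Plain white jug at (373,212). The pink jug at (232,150) is not the one meant.
- Spoon bowl at (334,285) and fork at (218,275).
- Candle at (440,337).

I'll enlarge the targets to confirm.

```bash
python3 - <<'E'
from h import *
t=cv2.imread("pics/top0.png");s=cv2.imread("pics/side0.png")
def c(im,x,y,w,h,f): return cv2.resize(im[y:y+h,x:x+w],None,fx=f,fy=f,interpolation=cv2.INTER_CUBIC)
a=np.hstack([c(t,160,175,65,65,6),c(t,342,180,65,65,6)])
b=np.hstack([c(t,310,260,65,40,6),c(s,185,270,65,40,6)])
b2=c(s,285,200,65,60,3)
o=np.vstack([cv2.resize(a,(780,390)),b[:200]])
cv2.imwrite("pics/crop.png",o[:, :])
cv2.imwrite("pics/crop2.png",np.hstack([c(s,180,270,90,90,4),c(s,285,190,90,90,4)]))
E
```

```text
(no output)
```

View pics/crop.png

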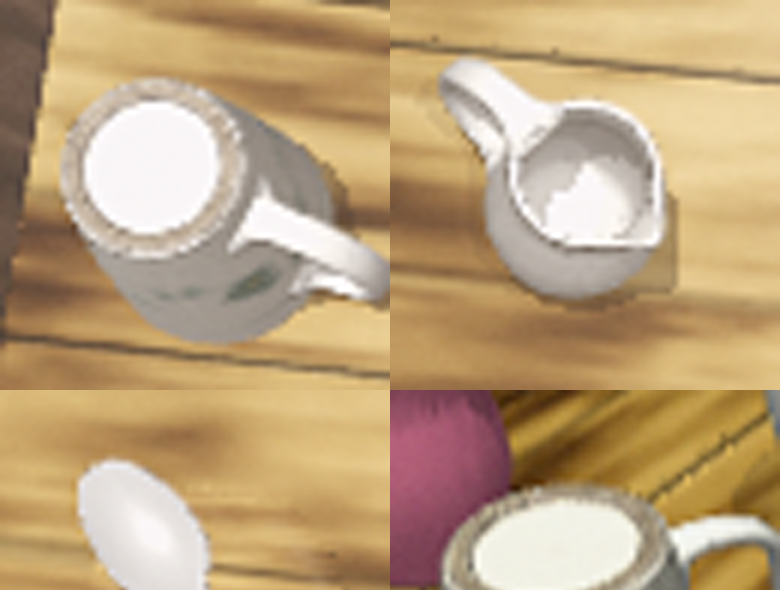

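View pics/crop2.png

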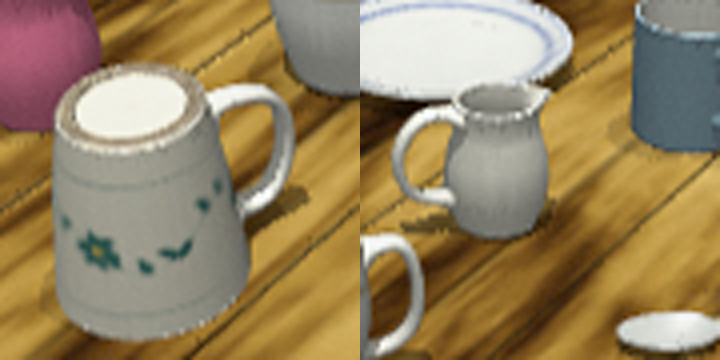

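```bash
cat >> h.py <<'E'
import pickle
d=pickle.load(open("d0.pkl","rb"))
def ray(n,u,v):
    m=d[n];r=R.from_rotvec(m["orientation"]).apply(np.linalg.inv(m["intrinsics"])@[u,v,1]);return np.array(m["eye"]),r
def pl(n,u,v,z):
    e,r=ray(n,u,v);return e+r*(z-e[2])/r[2]
def proj(n,P):
    m=d[n];c=m["intrinsics"]@R.from_rotvec(m["orientation"]).inv().apply(np.array(P)-m["eye"]);return c[:2]/c[2]
E
python3 - <<'E'
from h import *
for nm,z,t,s in [("mug",.099,(185.3,203),(213,295.7)),("jug",.085,(374.5,208.7),(319,215.7)),("white",.091,(275,199),None),("blue",.09,(458,237),None),("pink",.085,(233,147),None),("fork",.01,(217,276),None),("candle",.09,(440,335),None)]:
    print(nm,pl("top",*t,z).round(4),pl("side",*s,z).round(4) if s else "")
t=d["top"]["pixels"];hsv=cv2.cvtColor(t,cv2.COLOR_RGB2HSV)
m=((hsv[...,1]<45)&(hsv[...,2]>140)).astype(np.uint8)
k=np.zeros_like(m);k[265:348,315:390]=m[265:348,315:390]
n,l,st,c=cv2.connectedComponentsWithStats(k);i=1+np.argmax(st[1:,4]);v,u=np.where(l==i)
P=np.array([pl("top",a,b,.008)[:2] for a,b in zip(u,v)])
mu=P.mean(0);w=np.linalg.svd(P-mu)[2][0] if 0 else np.linalg.eigh(np.cov((P-mu).T))[1][:,1]
if w[0]<0:w=-w
s=(P-mu)@w; L=s.max();print("len",L-s.min(),"dir",w)
n2=np.array([-w[1],w[0]])
for a in np.arange(0,.08,.005):
    q=((P-mu)@n2)[abs(s-(L-a))<.003];print(round(a,3),round(np.ptp(q),4) if len(q) else 0,end="; ")
b=P[s>L-.05];print("bowl",mu+w*(L-.0275),np.median(b,axis=0))
ss=d["side"]["pixels"];print(pl("side",365,272,.01))
E
```

```text
mug [0.658  0.1505 0.099 ] [0.6558 0.1564 0.099 ]
jug [ 0.6382 -0.2499  0.085 ] [ 0.6336 -0.2378  0.085 ]
white [ 0.6637 -0.0389  0.091 ] 
blue [ 0.5714 -0.4205  0.09  ] 
pink [0.7857 0.0532 0.085 ] 
fork [0.5123 0.1    0.01  ] 
candle [ 0.3717 -0.3698  0.09  ] 
len 0.19047291065254915 dir [0.80254255 0.59659489]
0.0 0.0143; 0.005 0.0236; 0.01 0.0289; 0.015 0.0316; 0.02 0.0333; 0.025 0.0351; 0.03 0.035; 0.035 0.0368; 0.04 0.036; 0.045 0.0346; 0.05 0.0301; 0.055 0.0252; 0.06 0.0128; 0.065 0.0097; 0.07 0.0066; 0.075 0.0066; bowl [ 0.49146844 -0.15751978] [ 0.49168081 -0.15685529]
[ 0.48237105 -0.1576868   0.01      ]
```

```bash
cat >> h.py <<'E'
def go(P,rows):
    o=ctrl.get_obs();r=R.from_rotvec(o["tool_rot"]);dl=r.inv().apply(np.array(P)-o["tool_pos"])
    print("t",round(o["t"],2),"pos",o["tool_pos"].round(4),"zaxis",r.as_matrix()[:,2].round(4),"xaxis",r.as_matrix()[:,0].round(3),"op",o["opening"])
    print("total units",(dl/.025).round(3),"per row",(dl/.025/rows).round(4))
E
python3 -c "
from h import *
go([.657,.152,.231],42)"
```

```text
t 0.15 pos [ 0.1857 -0.5963  0.2303] zaxis [-3.0e-04  1.6e-03 -1.0e+00] xaxis [ 0.297 -0.955 -0.002] op 0.08538232059518049
total units [-2.2975e+01 -2.6897e+01  1.6000e-02] per row [-5.470e-01 -6.404e-01  4.000e-04]
```

Call:
step_arm(increments="-0.3 -0.35 0 0 0 0; -0.55 -0.64 0 0 0 0; -0.55 -0.64 0 0 0 0; -0.55 -0.64 0 0 0 0; -0.55 -0.64 0 0 0 0; -0.55 -0.64 0 0 0 0; -0.55 -0.64 0 0 0 0; -0.55 -0.64 0 0 0 0; -0.55 -0.64 0 0 0 0; -0.55 -0.64 0 0 0 0; -0.55 -0.64 0 0 0 0; -0.55 -0.64 0 0 0 0", fingers=-1)

```text
t: 1.15
tool_pos: [0.3155, -0.3884, 0.231]
tool_rot: [-2.53, 1.862, 0.0]
contact_force: [-0.5, -0.3, -0.6]
opening: 0.0001
```

Call:
step_arm(increments="-0.55 -0.64 0 0 0 0; -0.55 -0.64 0 0 0 0; -0.55 -0.64 0 0 0 0; -0.55 -0.64 0 0 0 0; -0.55 -0.64 0 0 0 0; -0.55 -0.64 0 0 0 0; -0.55 -0.64 0 0 0 0; -0.55 -0.64 0 0 0 0; -0.55 -0.64 0 0 0 0; -0.55 -0.64 0 0 0 0; -0.55 -0.64 0 0 0 0; -0.55 -0.64 0 0 0 0")

```text
t: 2.15
tool_pos: [0.4493, -0.1739, 0.2311]
tool_rot: [-2.53, 1.862, 0.0]
contact_force: [0.5, -0.2, 0.4]
opening: 0.0001
```

Call:
step_arm(increments="-0.55 -0.64 0 0 0 0; -0.55 -0.64 0 0 0 0; -0.55 -0.64 0 0 0 0; -0.55 -0.64 0 0 0 0; -0.55 -0.64 0 0 0 0; -0.55 -0.64 0 0 0 0; -0.55 -0.64 0 0 0 0; -0.55 -0.64 0 0 0 0; -0.55 -0.64 0 0 0 0; -0.55 -0.64 0 0 0 0; -0.55 -0.64 0 0 0 0; -0.55 -0.64 0 0 0 0")

```text
t: 3.15
tool_pos: [0.5833, 0.0406, 0.2311]
tool_rot: [2.53, -1.862, -0.001]
contact_force: [1.1, -0.6, 0.3]
opening: 0.0003
```

Call:
step_arm(increments="-0.55 -0.64 0 0 0 0; -0.55 -0.64 0 0 0 0; -0.55 -0.64 0 0 0 0; -0.55 -0.64 0 0 0 0; -0.55 -0.64 0 0 0 0; -0.3 -0.35 0 0 0 0; 0 0 0 0 0 0; 0 0 0 0 0 0")

```text
t: 3.82
tool_pos: [0.6451, 0.1384, 0.231]
tool_rot: [2.53, -1.86, -0.001]
contact_force: [-1.3, -1.6, 0.7]
opening: -0.0002
```

```bash
python3 - <<'E'
from h import *
go([.657,.152,.134],6)
for n in ("wrist","side"):
    im=ctrl.get_image(n);cv2.imwrite(f"pics/{n}1.png",im["pixels"][:,:,::-1]);d[n]=im
print(proj("wrist",[.657,.152,.099]))
pickle.dump(d["wrist"],open("w1.pkl","wb"))
E
```

```text
t 3.82 pos [0.6451 0.1384 0.231 ] zaxis [-1.e-03 -5.e-04 -1.e+00] xaxis [ 0.298 -0.955  0.   ] op -0.0002254981982785471
total units [-0.378 -0.621  3.879] per row [-0.063  -0.1035  0.6464]
[297.85388932 204.11074073]
```

View pics/wrist1.png

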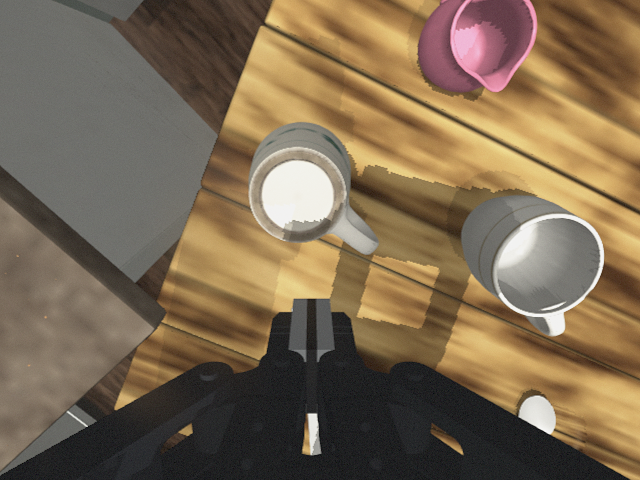

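The wrist view shows the upturned base centred near (298,195). The white mug stands to the right at (548,265) and the pink jug is at the top.

```bash
python3 - <<'E'
from h import *
d["wrist"]=pickle.load(open("w1.pkl","rb"))
print(pl("wrist",298,195,.099), pl("wrist",298,204,.099))
go([.661,.154,.134],6)
E
```

```text
[0.66296107 0.1536927  0.099     ] [0.65710168 0.15192845 0.099     ]
t 3.92 pos [0.645  0.1375 0.2312] zaxis [-6.e-04 -4.e-04 -1.e+00] xaxis [ 0.297 -0.955  0.   ] op 0.00018916339317373535
total units [-0.442 -0.808  3.888] per row [-0.0737 -0.1347  0.648 ]
```

Call:
step_arm(increments="-0.2 -0.4 0 0 0 0; -0.2 -0.4 0 0 0 0; 0 0 0.5 0 0 0; 0 0 0.7 0 0 0; 0 0 0.7 0 0 0; 0 0 0.7 0 0 0; 0 0 0.7 0 0 0; 0 0 0.5 0 0 0; 0 0 0 0 0 0; 0 0 0 0 0 0; 0 0 0 0 0 0; 0 0 0 0 0 0")

```text
t: 4.92
tool_pos: [0.6628, 0.1538, 0.1381]
tool_rot: [-2.529, 1.861, -0.003]
contact_force: [0.1, 0.0, 0.4]
opening: 0.0001
```

```bash
python3 - <<'E'
from h import *
go([.661,.154,.134],1)
for n in ("wrist","side"):
    im=ctrl.get_image(n);cv2.imwrite(f"pics/{n}2.png",im["pixels"][:,:,::-1])
a=cv2.imread("pics/side2.png")
cv2.imwrite("pics/side2c.png",cv2.resize(a[180:380,120:320],None,fx=3,fy=3))
E
```

```text
t 4.92 pos [0.6628 0.1538 0.1381] zaxis [ 2.8e-03  3.0e-04 -1.0e+00] xaxis [ 0.297 -0.955  0.001] op 0.0001364075847114288
total units [-0.029  0.066  0.164] per row [-0.0287  0.0661  0.1638]
```

View pics/side2c.png

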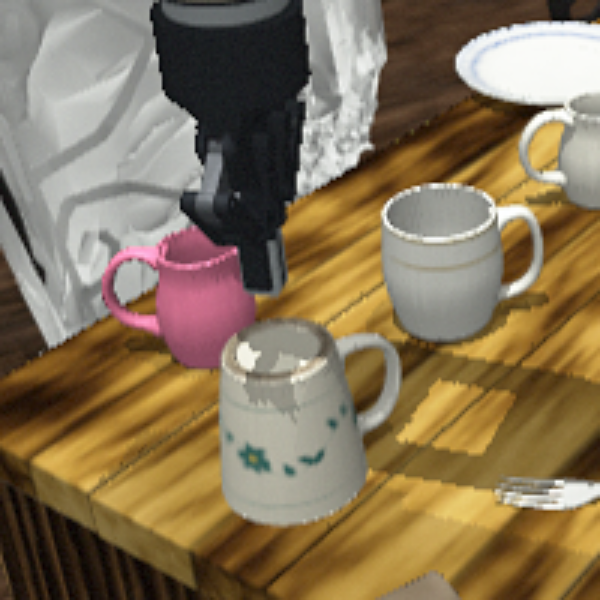

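View pics/wrist2.png

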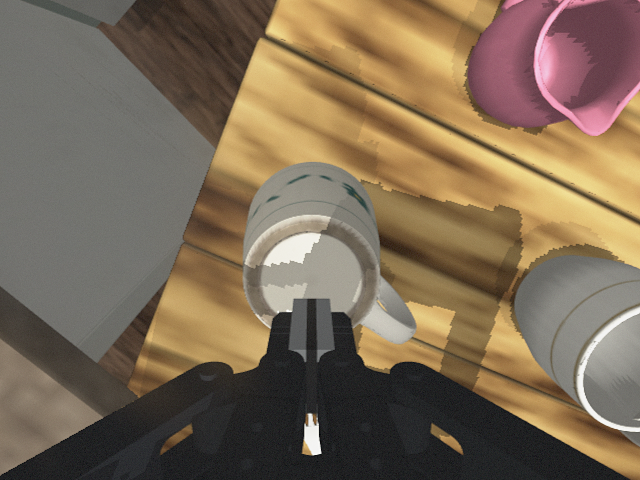

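The fingertips are centred over the upturned base, about 39 mm above it. I'll lower slightly and hold.

Call:
step_arm(increments="0 0.05 0.15 0 0 0; 0 0 0 0 0 0; 0 0 0 0 0 0; 0 0 0 0 0 0; 0 0 0 0 0 0; 0 0 0 0 0 0; 0 0 0 0 0 0; 0 0 0 0 0 0; 0 0 0 0 0 0; 0 0 0 0 0 0; 0 0 0 0 0 0; 0 0 0 0 0 0")

```text
t: 6.02
tool_pos: [0.6606, 0.1533, 0.1326]
tool_rot: [2.53, -1.862, 0.0]
contact_force: [-0.2, 0.5, -1.3]
opening: -0.0
```

Call:
step_arm(increments="0 0 0 0 0 0; 0 0 0 0 0 0; 0 0 0 0 0 0; 0 0 0 0 0 0; 0 0 0 0 0 0; 0 0 0 0 0 0; 0 0 0 0 0 0; 0 0 0 0 0 0; 0 0 0 0 0 0; 0 0 0 0 0 0; 0 0 0 0 0 0; 0 0 0 0 0 0")

```text
t: 7.02
tool_pos: [0.6605, 0.1533, 0.1325]
tool_rot: [-2.53, 1.862, 0.0]
contact_force: [-0.4, 0.1, -0.1]
opening: 0.0001
```

Call:
step_arm(increments="0 0 0 0 0 0; 0 0 0 0 0 0; 0 0 0 0 0 0; 0 0 0 0 0 0; 0 0 0 0 0 0; 0 0 0 0 0 0; 0 0 0 0 0 0; 0 0 0 0 0 0; 0 0 0 0 0 0; 0 0 0 0 0 0; 0 0 0 0 0 0; 0 0 0 0 0 0")

```text
t: 8.02
tool_pos: [0.6605, 0.1533, 0.1326]
tool_rot: [-2.53, 1.862, -0.0]
contact_force: [-0.1, -0.4, -0.1]
opening: -0.0004
```

Call:
step_arm(increments="0 0 -0.4 0 0 0; 0 0 -0.8 0 0 0; 0 0 -0.8 0 0 0; 0 0 -0.8 0 0 0; 0 0 -0.8 0 0 0; 0 0 -0.4 0 0 0; 0 0 0 0 0 0")

```text
t: 8.6
tool_pos: [0.6623, 0.1535, 0.2372]
tool_rot: [-2.526, 1.859, -0.008]
contact_force: [-0.1, 0.3, 0.4]
opening: -0.0003
```

```bash
python3 -c "
from h import *
go([.637,-.247,.231],24)"
```

```text
t 8.6 pos [0.6623 0.1535 0.2372] zaxis [ 6.9e-03  8.0e-04 -1.0e+00] xaxis [ 0.297 -0.955  0.001] op -0.0002517039423190428
total units [14.996  5.73   0.228] per row [0.6248 0.2388 0.0095]
```

Call:
step_arm(increments="0.3 0.1 0 0 0 0; 0.65 0.25 0 0 0 0; 0.65 0.25 0 0 0 0; 0.65 0.25 0 0 0 0; 0.65 0.25 0 0 0 0; 0.65 0.25 0 0 0 0; 0.65 0.25 0 0 0 0; 0.65 0.25 0 0 0 0; 0.65 0.25 0 0 0 0; 0.65 0.25 0 0 0 0; 0.65 0.25 0 0 0 0; 0.65 0.25 0 0 0 0")

```text
t: 9.6
tool_pos: [0.6465, -0.047, 0.2299]
tool_rot: [2.528, -1.861, -0.005]
contact_force: [-0.2, -0.2, -0.3]
opening: 0.0001
```

Call:
step_arm(increments="0.65 0.25 0 0 0 0; 0.65 0.25 0 0 0 0; 0.65 0.25 0 0 0 0; 0.65 0.25 0 0 0 0; 0.65 0.25 0 0 0 0; 0.65 0.25 0 0 0 0; 0.65 0.25 0 0 0 0; 0.65 0.25 0 0 0 0; 0.65 0.25 0 0 0 0; 0.65 0.25 0 0 0 0; 0.65 0.25 0 0 0 0; 0.3 0.1 0 0 0 0")

```text
t: 10.6
tool_pos: [0.6345, -0.2473, 0.2317]
tool_rot: [2.528, -1.864, -0.001]
contact_force: [-0.2, -0.4, -0.1]
opening: -0.0002
```

Call:
step_arm(increments="0 0 0 0 0 0; 0 0 0 0 0 0; 0 0 0 0 0 0; 0 0 0 0 0 0")

```text
t: 10.93
tool_pos: [0.6354, -0.2439, 0.2326]
tool_rot: [-2.531, 1.861, 0.0]
contact_force: [-0.3, -0.6, -0.2]
opening: 0.0002
```

```bash
python3 - <<'E'
from h import *
go([.638,-.249,.12],1)
for n in ("wrist",):
    im=ctrl.get_image(n);cv2.imwrite(f"pics/{n}3.png",im["pixels"][:,:,::-1]);d[n]=im
print(proj("wrist",[.638,-.249,.085]))
pickle.dump(d["wrist"],open("w3.pkl","wb"))
E
```

```text
t 10.93 pos [ 0.6354 -0.2439  0.2326] zaxis [ 1.e-04  2.e-04 -1.e+00] xaxis [ 0.298 -0.954 -0.   ] op 0.00015393951953053786
total units [ 0.228 -0.037  4.505] per row [ 0.2279 -0.0374  4.5055]
[319.95229083 219.25328133]
```

View pics/wrist3.png

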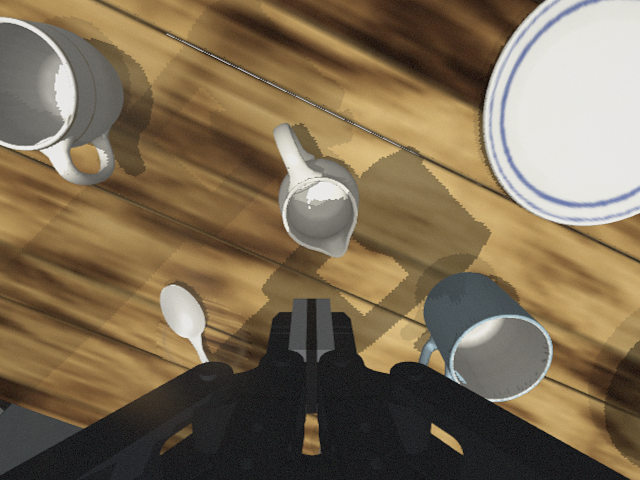

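The wrist view shows the white jug's mouth circle near (319,214), with its lip at (340,252) and the spoon bowl near (183,312). The blue mug is at (500,355).

```bash
python3 - <<'E'
from h import *
d["wrist"]=pickle.load(open("w3.pkl","rb"))
print(pl("wrist",319,214,.085), pl("wrist",183,312,.010), proj("wrist",[.4915,-.157,.008]))
go([.640,-.249,.120],1)
E
```

```text
[ 0.64148583 -0.24717684  0.085     ] [ 0.49172961 -0.15816322  0.01      ] [182.37380358 310.91989585]
t 10.98 pos [ 0.6354 -0.2439  0.2327] zaxis [ 2.e-04  1.e-04 -1.e+00] xaxis [ 0.298 -0.954 -0.   ] op -8.697077728170851e-05
total units [ 0.251 -0.112  4.508] per row [ 0.251  -0.1123  4.5084]
```

Call:
step_arm(increments="0.2 -0.1 0.3 0 0 0; 0 0 0.7 0 0 0; 0 0 0.7 0 0 0; 0 0 0.7 0 0 0; 0 0 0.7 0 0 0; 0 0 0.7 0 0 0; 0 0 0.5 0 0 0; 0 0 0.2 0 0 0; 0 0 0 0 0 0; 0 0 0 0 0 0; 0 0 0 0 0 0; 0 0 0 0 0 0")

```text
t: 11.98
tool_pos: [0.64, -0.2492, 0.1218]
tool_rot: [-2.53, 1.862, -0.004]
contact_force: [0.5, -0.5, -0.1]
opening: 0.0003
```

Call:
step_arm(increments="0 0 0 0 0 0; 0 0 0 0 0 0; 0 0 0 0 0 0; 0 0 0 0 0 0; 0 0 0 0 0 0; 0 0 0 0 0 0; 0 0 0 0 0 0; 0 0 0 0 0 0; 0 0 0 0 0 0; 0 0 0 0 0 0; 0 0 0 0 0 0; 0 0 0 0 0 0")

```text
t: 12.98
tool_pos: [0.6391, -0.2488, 0.12]
tool_rot: [-2.53, 1.862, 0.0]
contact_force: [0.5, -0.5, -0.0]
opening: 0.0001
```

```bash
python3 - <<'E'
from h import *
go([.640,-.249,.120],1)
im=ctrl.get_image("side");cv2.imwrite("pics/side4.png",cv2.resize(im["pixels"][120:300,230:430,::-1],None,fx=3,fy=3))
E
```

```text
t 12.98 pos [ 0.6391 -0.2488  0.12  ] zaxis [-0.  0. -1.] xaxis [ 0.297 -0.955 -0.   ] op 0.00012352732545486947
total units [ 0.02  -0.033  0.001] per row [ 0.0196 -0.0325  0.001 ]
```

View pics/side4.png

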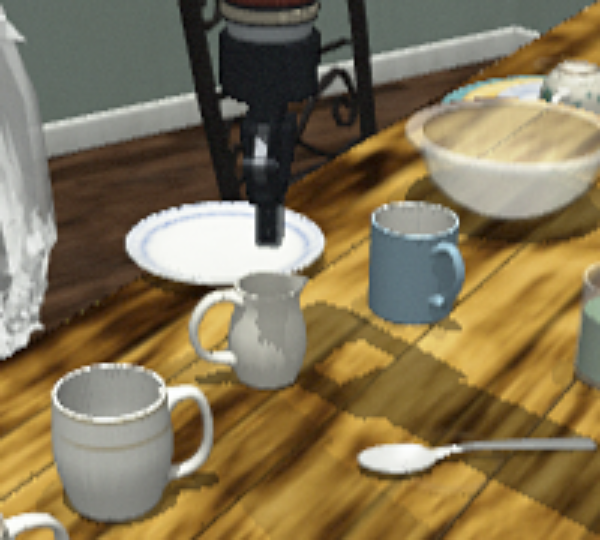

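The side view shows the fingertips centred above the jug's mouth, not touching. I'll hold for two more seconds, then rise.

Call:
step_arm(increments="0 0 0 0 0 0; 0 0 0 0 0 0; 0 0 0 0 0 0; 0 0 0 0 0 0; 0 0 0 0 0 0; 0 0 0 0 0 0; 0 0 0 0 0 0; 0 0 0 0 0 0; 0 0 0 0 0 0; 0 0 0 0 0 0; 0 0 0 0 0 0; 0 0 0 0 0 0")

```text
t: 14.03
tool_pos: [0.6391, -0.2488, 0.1201]
tool_rot: [-2.53, 1.862, -0.0]
contact_force: [-0.4, 0.3, -0.1]
opening: 0.0
```

Call:
step_arm(increments="0 0 0 0 0 0; 0 0 0 0 0 0; 0 0 0 0 0 0; 0 0 0 0 0 0; 0 0 0 0 0 0; 0 0 0 0 0 0; 0 0 0 0 0 0; 0 0 0 0 0 0; 0 0 0 0 0 0; 0 0 0 0 0 0; 0 0 0 0 0 0; 0 0 0 0 0 0")

```text
t: 15.03
tool_pos: [0.6391, -0.2488, 0.1201]
tool_rot: [-2.53, 1.862, -0.0]
contact_force: [0.3, 0.1, 0.4]
opening: 0.0002
```

Call:
step_arm(increments="0 0 -0.4 0 0 0; 0 0 -0.8 0 0 0; 0 0 -0.8 0 0 0; 0 0 -0.8 0 0 0; 0 0 -0.8 0 0 0; 0 0 -0.4 0 0 0; 0 0 0 0 0 0; 0 0 0 0 0 0")

```text
t: 15.7
tool_pos: [0.6393, -0.2489, 0.2207]
tool_rot: [-2.53, 1.862, -0.002]
contact_force: [-1.0, -0.4, -1.0]
opening: 0.0002
```

```bash
python3 -c "
from h import *
go([.4915,-.1575,.045],12)"
```

```text
t 15.7 pos [ 0.6393 -0.2489  0.2207] zaxis [ 1.2e-03 -6.0e-04 -1.0e+00] xaxis [ 0.297 -0.955  0.001] op 0.00015282994906144756
total units [-5.253  4.566  7.021] per row [-0.4378  0.3805  0.585 ]
```

Call:
step_arm(increments="-0.25 0.2 0 0 0 0; -0.5 0.44 0 0 0 0; -0.5 0.44 0 0 0 0; -0.5 0.44 0 0 0 0; -0.5 0.44 0 0 0 0; -0.5 0.44 0 0 0 0; -0.5 0.44 0 0 0 0; -0.5 0.44 0 0 0 0; -0.5 0.44 0 0 0 0; -0.5 0.44 0 0 0 0; -0.5 0.4 0 0 0 0; 0 0 0 0 0 0")

```text
t: 16.7
tool_pos: [0.4885, -0.1555, 0.2177]
tool_rot: [2.53, -1.861, -0.007]
contact_force: [-0.5, 0.2, -0.8]
opening: -0.0001
```

Call:
step_arm(increments="0 0 0.3 0 0 0; 0 0 0.7 0 0 0; 0 0 0.7 0 0 0; 0 0 0.7 0 0 0; 0 0 0.7 0 0 0; 0 0 0.7 0 0 0; 0 0 0.7 0 0 0; 0 0 0.7 0 0 0; 0 0 0.3 0 0 0; 0 0 0 0 0 0; 0 0 0 0 0 0; 0 0 0 0 0 0")

```text
t: 17.7
tool_pos: [0.492, -0.1578, 0.0834]
tool_rot: [-2.53, 1.862, -0.002]
contact_force: [-0.4, -0.3, -0.2]
opening: 0.0001
```

```bash
python3 -c "
from h import *
go([.4915,-.1575,.045],1)"
```

```text
t 17.7 pos [ 0.492  -0.1578  0.0834] zaxis [ 1.3e-03 -7.0e-04 -1.0e+00] xaxis [ 0.297 -0.955  0.001] op 7.706526983443017e-05
total units [-0.017  0.018  1.537] per row [-0.0174  0.0176  1.5369]
```

Call:
step_arm(increments="0 0 0.3 0 0 0; 0 0 0.5 0 0 0; 0 0 0.5 0 0 0; 0 0 0.2 0 0 0; 0 0 0 0 0 0; 0 0 0 0 0 0; 0 0 0 0 0 0; 0 0 0 0 0 0; 0 0 0 0 0 0; 0 0 0 0 0 0; 0 0 0 0 0 0; 0 0 0 0 0 0")

```text
t: 18.7
tool_pos: [0.4913, -0.1574, 0.0453]
tool_rot: [-2.53, 1.862, -0.001]
contact_force: [-0.6, 0.2, 0.2]
opening: -0.0003
```

```bash
python3 - <<'E'
from h import *
go([.4915,-.1575,.045],1)
im=ctrl.get_image("side");cv2.imwrite("pics/side5.png",cv2.resize(im["pixels"][150:330,260:460,::-1],None,fx=3,fy=3))
E
```

```text
t 18.7 pos [ 0.4913 -0.1574  0.0453] zaxis [ 4.e-04 -2.e-04 -1.e+00] xaxis [ 0.297 -0.955  0.   ] op -0.0002768862778294625
total units [ 0.006 -0.005  0.011] per row [ 0.006  -0.0047  0.0109]
```

View pics/side5.png

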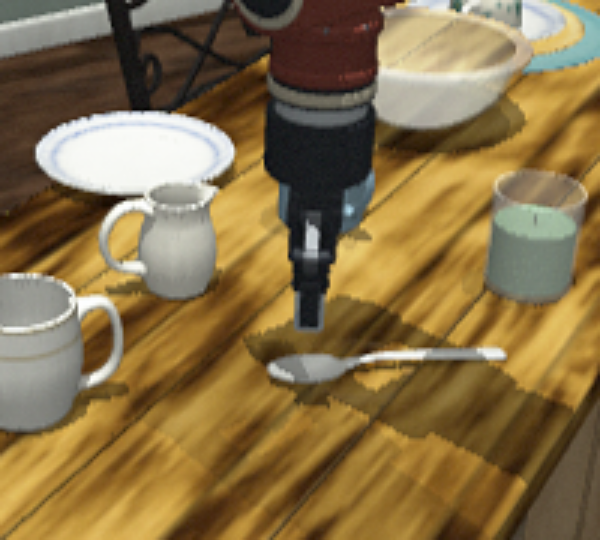

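The side view shows the fingertips just above the spoon's bowl, clear of everything. I'll hold, then rise.

Call:
step_arm(increments="0 0 0 0 0 0; 0 0 0 0 0 0; 0 0 0 0 0 0; 0 0 0 0 0 0; 0 0 0 0 0 0; 0 0 0 0 0 0; 0 0 0 0 0 0; 0 0 0 0 0 0; 0 0 0 0 0 0; 0 0 0 0 0 0; 0 0 0 0 0 0; 0 0 0 0 0 0")

```text
t: 19.75
tool_pos: [0.4912, -0.1573, 0.045]
tool_rot: [2.53, -1.862, -0.0]
contact_force: [0.0, 0.4, 0.2]
opening: 0.0001
```

Call:
step_arm(increments="0 0 0 0 0 0; 0 0 0 0 0 0; 0 0 0 0 0 0; 0 0 0 0 0 0; 0 0 0 0 0 0; 0 0 0 0 0 0; 0 0 0 0 0 0; 0 0 0 0 0 0; 0 0 0 0 0 0; 0 0 0 0 0 0; 0 0 0 0 0 0; 0 0 0 0 0 0")

```text
t: 20.75
tool_pos: [0.4912, -0.1573, 0.045]
tool_rot: [2.53, -1.862, -0.0]
contact_force: [1.0, -0.8, -0.3]
opening: -0.0
```

Call:
step_arm(increments="0 0 0 0 0 0; 0 0 0 0 0 0; 0 0 0 0 0 0; 0 0 0 0 0 0; 0 0 0 0 0 0; 0 0 0 0 0 0; 0 0 0 0 0 0; 0 0 0 0 0 0; 0 0 0 0 0 0; 0 0 0 0 0 0; 0 0 0 0 0 0; 0 0 0 0 0 0")

```text
t: 21.75
tool_pos: [0.4912, -0.1573, 0.0451]
tool_rot: [2.53, -1.862, -0.0]
contact_force: [-0.3, -0.1, -0.0]
opening: -0.0001
```

Call:
step_arm(increments="0 0 -0.4 0 0 0; 0 0 -0.8 0 0 0; 0 0 -0.8 0 0 0; 0 0 -0.8 0 0 0; 0 0 -0.8 0 0 0; 0 0 -0.8 0 0 0; 0 0 -0.8 0 0 0; 0 0 -0.8 0 0 0; 0 0 -0.8 0 0 0; 0 0 -0.8 0 0 0; 0 0 -0.8 0 0 0; 0 0 -0.8 0 0 0")

```text
t: 22.75
tool_pos: [0.491, -0.1572, 0.277]
tool_rot: [-2.53, 1.862, -0.001]
contact_force: [-0.3, 0.2, -0.2]
opening: -0.0001
```

Call:
step_arm(increments="0 0 0 0 0 0; 0 0 0 0 0 0; 0 0 0 0 0 0; 0 0 0 0 0 0; 0 0 0 0 0 0; 0 0 0 0 0 0; 0 0 0 0 0 0; 0 0 0 0 0 0; 0 0 0 0 0 0; 0 0 0 0 0 0; 0 0 0 0 0 0; 0 0 0 0 0 0")

```text
t: 23.75
tool_pos: [0.4912, -0.1573, 0.2751]
tool_rot: [-2.53, 1.862, -0.0]
contact_force: [-0.2, -0.4, 0.0]
opening: -0.0003
```

```bash
python3 - <<'E'
from h import *
a=ctrl.get_image("side")["pixels"];cv2.imwrite("pics/side6.png",a[:,:,::-1])
o=ctrl.get_obs();print(o["t"],o["tool_pos"],abs(o["dq"]).max())
if o["tool_pos"][2]>.22: print(ctrl.finish_job())
E
```

```text
23.8 [ 0.49124532 -0.15733807  0.27510955] 0.002032234208318236
the job is handed in; nothing more can be done
None
```

View pics/side6.png

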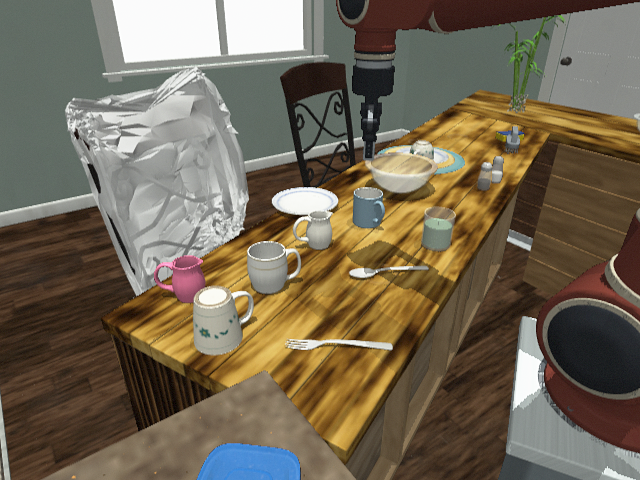

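I pointed with shut fingertips, in the order asked, at the upturned leaf-pattern mug (34 mm above its base), the white cream jug's mouth (35 mm above) and the spoon's bowl (35 mm above). Each hold lasted about 3 s. The arm ended still at z = 0.275 m, and I handed the job in at 23.8 s.

The last side picture shows everything where it started, and the force readings stayed at noise level (under 2 N). The views agreed to about 6 mm, except the side view of the jug, which put it about 12 mm off; I trusted the top and wrist views there.

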